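# Lay a drone arm tube in the V-jig and clamp it against the stop

### The arm

A 6-joint arm with a two-finger parallel gripper is mounted at the origin on the work surface. World frame = base frame: x ahead of the robot, y to its left, z up, the work surface at z = 0. Lengths are in m, angles in rad, forces in N, time in s.
With the tool pointing down it reaches from about 0.3 to 0.875 m from the base axis. Payload 6.4 kg.
Tool frame: the origin (TCP) lies where the fingers leave the gripper's body, on its centre line; the fingertips stand 73 mm ahead of it and the grasp point (between the pads) lies 54 mm ahead of it (ctrl.pinch_z is the distance from the TCP to the grasp point, in m); z points along the fingers, y is the direction in which the jaws open and shut (so a half turn about z gives the same grasp; the last joint's range is limited). The gripper opens to 85 mm and grips with 20 to 120 N. Pads are 22 mm wide; open, the fingers measure 114 mm over their backs; the gripper's body (76 mm by 85 mm) begins 54 mm behind the grasp point. The pads swing forward as they close: fully open they stand 13 mm farther back than shut.
Start: joints at [-1.442, 0.181, 1.607, -0, 1.354, -0.206], TCP at [0.189, -0.543, 0.304] pointing down, gripper open.
Joint ranges: [-2.99, 2.99], [-0.89, 2.07], [0.3, 2.58], [-1.14, 4.28], [0, 2.63], [-3.12, 3.12]. Speed limits (rad/s): [2.57, 2.57, 3.01, 3.14, 3.14, 3.14].

### API

Orientations are given as a unit quaternion [w, x, y, z].
In Python, from bench import ctrl, camera, camera_model gives the robot as it stands.
- The arm moves only by the tool arm_command, never from a script. Its argument "series" is a list of rows, each a list of 7 numbers: the shift along the tool's x, y, z in m, then the turn, a rotation vector about the tool's x, y, z in degrees, then the finger opening in m, from 0 to 0.0854. In form: [[tx, ty, tz, rx, ry, rz, gripper], ...]. A call has exactly 5 rows; each row is the pose to reach, as a shift and turn from the pose commanded when the call began, along the tool's axes at that moment; what a row does not reach only later rows make up. A row lasts 1/10 s, in which the tool goes at most 50 mm and 8.59 degrees, less where a joint would pass 70% of its speed; a pose out of reach is approached as far as the arm can. A call with a gripper value outside its range is refused whole. The fingers move at their own pace and stop on an object; the grip force is fixed at half the most. Time passes only in rows, so rows that repeat a pose let the fingers close, or fill a call up. It gives the time, the measured TCP pose, the force and the opening at its end, in the units of the state.
- ctrl.get_obs(): the state, without advancing time (a new reading comes with each control period).
- camera(name): name is "scene" or "top"; returns (picture, depth): 480x640x3 uint8, red, green, blue; 480x640 float32, m along the optical axis (not along the pixel's ray), 0 where there is no reading.
- camera_model(name): a dict with "K" (3x3 intrinsics, pixels), "position" and "attitude" of the camera in the world. Camera axes: x right, y down, z forward; pixel columns grow to the right and rows downward; lengths in m; the calibration is good to about 2 mm. A picture is of the moment at which its call begins. camera_model takes no time and is no camera call.
- ctrl.hand_in(): hands the job in, once; it reports no verdict.
The state is a dict: "time_s": time; "q": joint angles; "dq": joint speeds; "joint_efforts": joint torques, N m; "eef_pos": TCP position; "eef_rot": TCP orientation; "wrist_force": force on the tool from outside, world axes, zero at the start; "torque": the same for the moment, N m; "opening": opening from 0.0 (shut) to 1.0 (fully open).
Only numpy, scipy, OpenCV 4.12 (cv2) and the standard library are available. Lean on these libraries where they do the work, as an engineer would, in place of code of your own. Each camera call takes 0.05 s, during which the arm holds its last target. There are 200 camera calls.

### The job

Lay the big black arm tube in the two white V-blocks of the jig with its open end towards the steel end stop, a little short of it, and let it settle down into both Vs. Then slide it along the Vs until its open end butts against the head of the stop's screw with a gentle but definite push (a few newtons, never 10), and push the toggle clamp's handle fully down so that the rubber foot holds it there. The tube is thin-walled: do not drop or jam it, and leave the other things on the desk where they are.

Things in the scene. Friction and masses are not known exactly. Their poses are not given: they have to be found in the camera images.
- tube_center (a point): Centre (on the axis, half-way along) of the workpiece: a round matt-black carbon tube, 30 mm in diameter, 240 mm long, 65 to 120 g, at first lying on the desk to the right of the jig (axis 15 mm up). Its y axis runs along the tube to the open end; the tube can roll, so x and z may point anywhere round it. The other end (-y) has a white plug flush with the outside.
- tube_end (a point): Centre of the tube's open (hollow, black) end face, 120 mm from the tube's centre along +y: the end that goes against the stop.
- tube_plug (a point): Centre of the tube's flat, white plugged end face, 120 mm from the tube's centre along -y; it may be pushed on.
- jig: Jig, fixed to the desk: aluminium plate 104 x 300 mm (y = -120 to +180 mm; wider under the clamp), its top 10 mm above the desk, with two white V-blocks. Origin at desk height, under the seat line, midway between the V-blocks. y axis: along the seated tube, pointing to the stop; z up; -x: the clamp's side. Between the V-blocks nothing stands above the plate, so fingers fit round the tube there.
- seat_mid (a point): On the seat line midway between the V-blocks: the seated tube's axis lies along the jig's y axis through this point, 45.2 mm above the desk.
- v_block_a (a point): Bottom of the V, mid-length, of the V-block far from the stop (y = -70 mm on the jig), 24 mm above the desk. 90-degree V, open upwards, 38 mm wide at its top edges, which are 43 mm above the desk; the block is 30 mm long in y and 60 mm wide (foot 72 mm). Clear gap between the two blocks: 110 mm.
- v_block_b (a point): The same point of the like V-block near the stop and beside the clamp (y = +70 mm on the jig).
- stop: The end stop: a steel angle, 36 mm wide, 55 mm tall, bolted to the jig's plate, with an adjusting screw whose flat round head, 20 mm across, faces the tube's open end at the seated tube's height. Origin on the plate's top under the head's face as it would be screwed right in; axes as the jig's. The head stands 0 to 24 mm out from there towards -y, as last set (not measured): feel for it.
- clamp_bar (a joint): Angle of the toggle clamp's steel bar: about 1.45 rad when open (standing upright, as at the start), 0 when level over the tube. The bar is driven by the handle through a toggle linkage: it moves fast at first and hardly at all at the end, when the linkage comes into line and locks. It is 68 mm long, hinged on the riser 60 mm to the -x side of the seat line, 80 mm above the desk.
- clamp_foot: The clamp's sprung rubber foot, 13 mm across, at the end of the bar; closed, it bears on top of the tube over the V-block near the stop and presses with about 7 N. Origin at its lower face. Open, it faces the tube's side 130 to 145 mm above the desk, 15 mm clear of the tube's way down.
- handle_grip (a point): Middle of the clamp handle's round grip, 15 mm thick, 80 mm long. Open, it stands steeply (z axis tilted 1.06 rad), its top 215 mm above the desk, leaning away from the tube. Closed, it lies level along the jig's x axis with this point at x = -123, y = +70 mm on the jig, about 106 mm above the desk. Under 10 N on its tube-facing side, first outward then down, swings it to a firm stop, where it locks.
- motor: Bystander: small brushless motor, 32 mm across, 40 mm tall, standing. Origin under its centre.
- propeller: Bystander: red two-blade propeller, 212 mm long, 10 mm thick, lying flat. Origin under its hub.
- battery: Bystander: dark battery pack 110 x 36 x 30 mm. Origin under its centre.
- controller: Bystander: white box 66 x 56 mm with a green circuit board, 36 mm tall. Origin under its centre.
- screwdriver: Bystander: black-handled screwdriver, 170 mm long, lying. Origin under its middle.
- tweezers: Bystander: dark steel tweezers, 130 mm long, 7 mm thick, lying. Origin under their middle.
- bracket: Bystander: white printed U-shaped tube bracket, 50 x 40 x 41 mm. Origin under its centre.

How it is judged:
By the outcome, as a careful person would: the job done as asked, in the order asked, and still so for the second after the job is handed in, with the robot touching nothing.
It also fails if it takes over 69 s, if anything falls off the work surface, if the arm or the gripper's body presses on something with over 40 N, if the wrist force passes 120 N, or if a joint passes its speed limit or range.

## Working session

There is one attempt and no reset: what is moved stays moved. The work goes in short steps, Python scripts to look and compute and a tool call to move; the robot and the scene stay as the last step left them, time stands still between calls to the robot, and variables do not carry over. Pictures are saved under pics/ and viewed, about 8 in all and at most 12, crops included, and the job is handed in when it is done.

Besides the shell and the picture viewer there is one more tool, called after "Request:" as a command line: name --pt "numbers of a row" for each row, then --argument value for the rest. arm_command: Moves the arm, as the interface text tells. Its arguments: {"type":"object","properties":{"series":{"type":"array","items":{"type":"array","items":{"type":"number"}}}},"required":["series"]}

```bash
mkdir -p pics; ls; python3 - <<'E'
from bench import ctrl, camera, camera_model
import cv2, numpy as np
print(ctrl.get_obs()); print(ctrl.pinch_z)
for n in ("scene","top"):
    im,d=camera(n); cv2.imwrite(f"pics/{n}0.png",im[:,:,::-1]); np.savez(f"{n}0.npz",im=im,d=d); print(camera_model(n))
E
```

```text
pics
{'time_s': 0.0, 'q': array([-1.44228436e+00,  1.81502640e-01,  1.60805188e+00, -2.00422498e-05,
        1.35381895e+00, -2.06322545e-01]), 'dq': array([-0.00178365,  0.00027814, -0.00046445,  0.00218007, -0.00093634,
       -0.00305046]), 'joint_efforts': array([ 2.17634784e-03, -4.44859314e+01, -3.51340985e+01, -4.00786621e-05,
        8.96953046e-03,  5.77687828e-06]), 'eef_pos': array([ 0.18889287, -0.54260944,  0.30298444]), 'eef_rot': array([-8.90115912e-04,  9.86017682e-01,  1.66638342e-01,  2.48560612e-05]), 'wrist_force': array([-0.52171018, -0.14337312, -0.04008009]), 'torque': array([-0.02925953, -0.01624137, -0.06573889]), 'opening': 0.9990786170151881}
0.0539
{'K': array([[565.99092484,   0.        , 311.17461966],
       [  0.        , 565.99092484, 237.0953415 ],
       [  0.        ,   0.        ,   1.        ]]), 'position': array([1.46656839, 0.30178804, 1.12279468]), 'attitude': array([-0.20753511,  0.5338782 ,  0.76502407, -0.29434915])}
{'K': array([[513.48748984,   0.        , 334.05665675],
       [  0.        , 513.48748984, 224.85237151],
       [  0.        ,   0.        ,   1.        ]]), 'position': array([ 0.37147806, -0.01155929,  1.27761622]), 'attitude': array([-0.05632492,  0.70908572, -0.69971156,  0.06654831])}
```

View pics/top0.png

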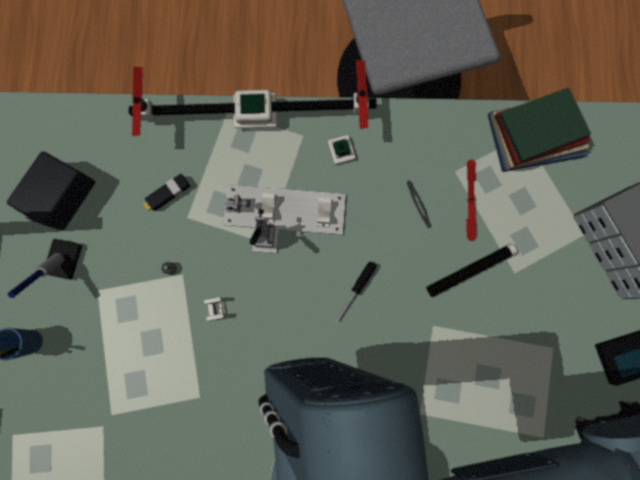

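View pics/scene0.png

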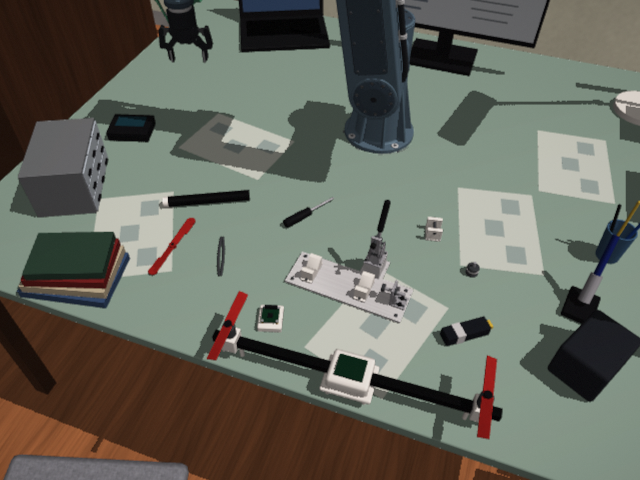

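The top view shows the tube with its open end at (430,291) and white plug at (516,250). The jig is centred at about (285,208), with the stop on the left (232,203), the clamp at (262,235) and its handle towards the robot.

```bash
cat > h.py <<'E'
import numpy as np, cv2
from scipy.spatial.transform import Rotation as R
from bench import ctrl, camera, camera_model
def cam(n):
    m=camera_model(n); w,x,y,z=m["attitude"]; return m["K"],np.array(m["position"]),R.from_quat([x,y,z,w]).as_matrix()
def ray(n,uv,z):   # pixels -> world points on plane z
    K,p,A=cam(n); uv=np.atleast_2d(uv).astype(float)
    d=np.c_[uv,np.ones(len(uv))]@np.linalg.inv(K).T@A.T
    return p+d*((z-p[2])/d[:,2])[:,None]
def proj(n,P):
    K,p,A=cam(n); c=(np.atleast_2d(P)-p)@A@K.T; return c[:,:2]/c[:,2:]
def cloud(n,d):
    K,p,A=cam(n); v,u=np.mgrid[:480,:640]
    return p+(np.stack([u,v,np.ones_like(u)],-1)@np.linalg.inv(K).T*d[...,None])@A.T
E
python3 - <<'E'
from h import *
T=np.load("top0.npz"); S=np.load("scene0.npz")
a=cv2.resize(T["im"][175:260,205:365],None,fx=5,fy=5,interpolation=cv2.INTER_CUBIC)
cv2.imwrite("pics/c1.png",a[:,:,::-1])
b=cv2.resize(S["im"][190:330,270:430],None,fx=5,fy=4.2,interpolation=cv2.INTER_CUBIC)
cv2.imwrite("pics/c2.png",b[:600,:,::-1])
P=cloud("top",T["d"]); d=T["d"]
g=P[300:330,240:330,2]; print("desk z",g.mean(),g.std(), (d==0).mean())
# tube
im=T["im"].astype(int); m=(im.max(2)<45); m[:, :425]=0;m[:,525:]=0;m[:240]=0;m[300:]=0
n,l,s,c=cv2.connectedComponentsWithStats(m.astype(np.uint8)); i=1+s[1:,4].argmax(); print(s[i],c[i])
v,u=np.nonzero(l==i); print(cv2.minAreaRect(np.c_[u,v].astype(np.float32)))
hi=(P[...,2]>0.008)&(P[...,2]<0.04); hi[:, :420]=0;hi[:,525:]=0;hi[:240]=0;hi[300:]=0
Q=P[hi]; print(len(Q),Q.mean(0),Q[:,2].max(), np.percentile(Q[:,2],[50,90]))
# heights over jig
for n,DD in(("top",P),("scene",cloud("scene",S["d"]))):
    Q=DD.reshape(-1,3); Q=Q[(abs(Q[:,0]-.42)<.1)&(abs(Q[:,1]-.1)<.2)]
    for lo,h in((.006,.014),(.02,.03),(.034,.047),(.055,.07),(.07,.1),(.1,.15),(.15,.23)):
        q=Q[(Q[:,2]>lo)&(Q[:,2]<h)]; print(n,lo,len(q), q.min(0).round(3) if len(q) else '',q.max(0).round(3) if len(q) else '')
E
```

```text
desk z 0.005622165492810738 0.08502753043044801 0.004072265625
[ 427  247   84   49 1004] [468.54581673 271.33964143]
((468.9013671875, 271.30865478515625), (11.3739013671875, 90.75513458251953), 62.72323989868164)
1193 [ 0.48676754 -0.36774834  0.02644842] 0.03694585074891932 [0.02727464 0.03138832]
top 0.006 229 [ 0.321 -0.099  0.006] [0.52  0.299 0.014]
top 0.02 121 [ 0.359 -0.098  0.02 ] [0.476 0.273 0.03 ]
top 0.034 159 [0.359 0.231 0.034] [0.411 0.278 0.047]
top 0.055 0  
top 0.07 0  
top 0.1 0  
top 0.15 14 [0.516 0.139 0.204] [0.52  0.15  0.215]
scene 0.006 133 [ 0.32  -0.1    0.006] [0.509 0.281 0.014]
scene 0.02 157 [ 0.36 -0.1   0.02] [0.479 0.282 0.03 ]
scene 0.034 131 [0.358 0.235 0.034] [0.416 0.282 0.045]
scene 0.055 0  
scene 0.07 0  
scene 0.1 0  
scene 0.15 2 [0.518 0.145 0.21 ] [0.518 0.147 0.211]
```

View pics/c1.png

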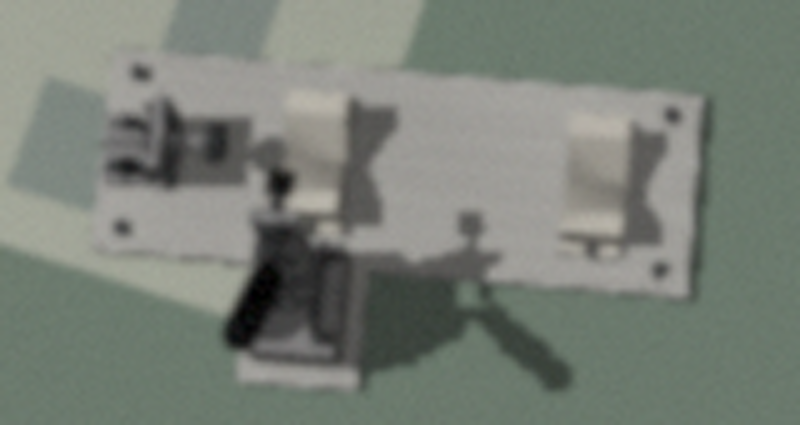

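View pics/c2.png

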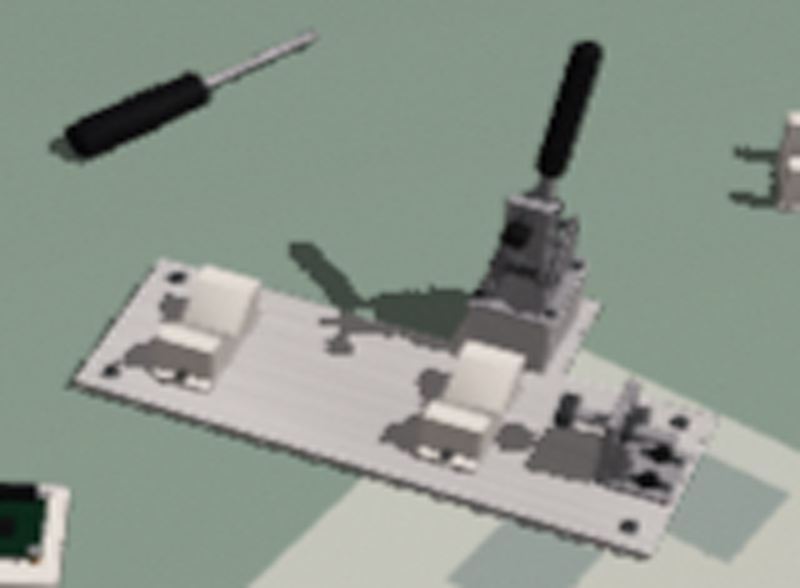

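The jig crop shows the plate corners, both V-blocks (cream), the stop with its head at about (255,150) in the crop, and the black grip at (240,340) to (275,270). The scene crop shows the handle standing up and the same features.

```bash
cat > jig.py <<'E'
from h import *
T=np.load("top0.npz")["im"]; S=np.load("scene0.npz")["im"]
# top: plate corners by hand from crop c1, plane z=.010
c=np.array([[110,52],[705,97],[690,298],[95,250]])/5+[205,175]-0.4
P=ray("top",c,.010); print("top corners",P.round(4).tolist())
for a,b in((0,1),(1,2),(2,3),(3,0)): print(np.linalg.norm(P[a]-P[b])[...].round(4),end=' ')
yax=((P[0]+P[3])-(P[1]+P[2]))[:2]; yax/=np.linalg.norm(yax); xax=np.array([yax[1],-yax[0]])
C=P[:,:2].mean(0); print("\nyaw",np.degrees(np.arctan2(-yax[0],yax[1])),"origin",C-.03*yax)
cs=np.array([[160/5,258/4.2],[72/5,383/4.2],[648/5,557/4.2],[718/5,410/4.2]])+[270,190]-0.4
Q=ray("scene",cs,.010); print("scene corners",Q.round(4).tolist())
for a,b in((0,1),(1,2),(2,3),(3,0)): print(np.linalg.norm(Q[a]-Q[b]).round(4),end=' ')
y2=((Q[2]+Q[3])-(Q[0]+Q[1]))[:2]; y2/=np.linalg.norm(y2)
print("\nyaw",np.degrees(np.arctan2(-y2[0],y2[1])),"origin",Q[:,:2].mean(0)-.03*y2)
# cream V-block masks
for n,im,roi in(("top",T,(175,260,205,365)),("scene",S,(190,330,270,430))):
    r0,r1,c0,c1=roi; sub=im[r0:r1,c0:c1].astype(int)
    m=((sub.min(2)>130)&(sub[...,0]-sub[...,2]>14)&(sub[...,0]-sub[...,1]>3)).astype(np.uint8)
    k,l,s,ce=cv2.connectedComponentsWithStats(m)
    for i in range(1,k):
        if s[i,4]>60: print(n,s[i]+[c0,r0,0,0,0],ce[i]+[c0,r0],cv2.minAreaRect(np.argwhere(l==i)[:,::-1].astype(np.float32))[1])
# tube: outline in top; ends
im=T.astype(int)
m=(im.max(2)<45); m[:, :420]=0;m[:,525:]=0;m[:240]=0;m[300:]=0
k,l,s,ce=cv2.connectedComponentsWithStats(m.astype(np.uint8)); i=1+s[1:,4].argmax()
w=(im.min(2)>135);w[:,:505]=0;w[:,523:]=0;w[:242]=0;w[258:]=0
w=w&(im[...,0]-im[...,1]>-3)
uv=np.argwhere(l==i)[:,::-1]; A=ray("top",uv,.018)[:,:2]; c0=A.mean(0); _,_,V=np.linalg.svd(A-c0,full_matrices=False)
ax=V[0]*np.sign(V[0,1]); t=(A-c0)@ax; print("tube black",c0,ax,t.min(),t.max(),((A-c0)@[-ax[1],ax[0]]).ptp() if hasattr(A,'ptp') else '')
t2=(ray("top",np.argwhere(w)[:,::-1],.018)[:,:2]-c0)@ax; print("white",len(t2),t2.min(),t2.max())
print("tube yaw",np.degrees(np.arctan2(-ax[0],ax[1])))
E
python3 jig.py
```

```text
top corners [[0.6929, 0.2448, 0.01], [0.6742, -0.0569, 0.01], [0.571, -0.0503, 0.01], [0.591, 0.2474, 0.01]]
0.3023 0.1034 0.2983 0.1019 
yaw -3.6910709138869664 origin [0.63035594 0.06630894]
scene corners [[0.5717, -0.0485, 0.01], [0.678, -0.0549, 0.01], [0.6982, 0.2434, 0.01], [0.5865, 0.2506, 0.01]]
0.1065 0.299 0.1119 0.2995 
yaw -3.356440888116911 origin [0.63181862 0.06771347]
scene [308 255  13  15 122] [314.33606557 261.40163934] (11.700427055358887, 12.965337753295898)
scene [355 272  19  23 191] [365.58115183 281.81675393] (13.416406631469727, 20.124608993530273)
tube black [ 0.48182723 -0.36128023] [-0.45942317  0.88821751] -0.1155342303985569 0.11274079856693199 
white 38 -0.13533773804209376 -0.11439896254410846
tube yaw 27.3498920001859
```

```bash
cat >> h.py <<'E'
def tri(ut,us):  # triangulate top pixel, scene pixel -> point, gap
    L=[]
    for n,uv in(("top",ut),("scene",us)):
        K,p,A=cam(n); d=A@np.linalg.inv(K)@[*uv,1]; L.append((p,d/np.linalg.norm(d)))
    M=sum(np.eye(3)-np.outer(d,d) for p,d in L); b=sum((np.eye(3)-np.outer(d,d))@p for p,d in L)
    X=np.linalg.solve(M,b); return X,[round(float(np.linalg.norm((np.eye(3)-np.outer(d,d))@(X-p))),4) for p,d in L]
O=np.array([.631,.067]); YAW=np.radians(-3.6)
def tojig(P):
    P=np.atleast_2d(P); c,s=np.cos(YAW),np.sin(YAW); q=P[:,:2]-O
    return np.c_[q@[c,s],q@[-s,c],P[:,2:]].round(4)
def fromjig(x,y):
    c,s=np.cos(YAW),np.sin(YAW); return O+[c*x-s*y,s*x+c*y]
def go(xyz,yaw=None):  # shift in tool frame and turn about tool z (deg) to reach TCP xyz with tool x at world yaw
    o=ctrl.get_obs(); w,x,y,z=o["eef_rot"]; A=R.from_quat([x,y,z,w]).as_matrix()
    t=A.T@(np.array(xyz)-o["eef_pos"]); cur=np.degrees(np.arctan2(A[1,0],A[0,0]))
    rot=[0,0,0]
    if yaw is not None:
        c,s=np.cos(np.radians(yaw)),np.sin(np.radians(yaw)); B=np.array([[c,s,0],[s,-c,0],[0,0,-1]])
        rot=np.degrees(R.from_matrix(A.T@B).as_rotvec())
    print("t",o["time_s"],"tcp",o["eef_pos"].round(4),"yaw",cur.round(2),"shift",t.round(4),"rot",np.round(rot,2),"F",o["wrist_force"].round(2),"q",o["q"].round(2),"op",round(o["opening"],3))
E
python3 - <<'E'
from h import *
T=np.load("top0.npz")["im"].astype(int); S=np.load("scene0.npz")["im"].astype(int)
E={}
for n,im,(r0,r1,c0,c1) in(("top",T,(228,248,246,263)),("scene",S,(192,236,376,395))):
    m=(im[r0:r1,c0:c1].max(2)<50).astype(np.uint8); k,l,s,ce=cv2.connectedComponentsWithStats(m); i=1+s[1:,4].argmax()
    p=np.argwhere(l==i)[:,::-1]+[c0,r0]; c=p.mean(0); v=np.linalg.svd(p-c,full_matrices=False)[2][0]; v*=np.sign(v[1]); t=(p-c)@v
    print(n,len(p),c,v,t.min(),t.max()); E[n]=(c,c+v*t.min(),c+v*t.max())
# top view: lower rows = -x = top of handle ; scene: small row = top
X,g=tri(E["top"][2],E["scene"][1]); print("grip top end",tojig(X),g)
X,g=tri(E["top"][1],E["scene"][2]); print("grip low end",tojig(X),g)
X,g=tri(E["top"][0],E["scene"][0]); print("grip mid",tojig(X),g)
f=lambda u,v:np.array([u/5+204.6,v/5+174.6])
for nm,p,z in(("A",f(598,174),.043),("B",f(316,151),.043),("head face",f(262,152),.045),("stop angle L/R",f(168,145),.065),("foot",f(283,182),.137)):
    print(nm,tojig(ray("top",p,z)))
g=lambda u,v:np.array([u/5+269.6,v/4.2+189.6])
print("head scene",tojig(ray("scene",g(568,410),.045)))
print("A ends scene (V mid top)",tojig(ray("scene",[g(165,345),g(200,268),g(215,355),g(258,288)],.043)))
J=proj("top",[[*fromjig(x,y),.043] for x in(-30,30) for y in()] or [[*fromjig(0,-.07),.043],[*fromjig(0,.07),.043]]); print(J)
go([.2,-.5,.3],-62.65)
c=np.array([.48183,-.36128])+np.array([-.4594,.8882])*-.0073; print("tube c",c,"scene proj",proj("scene",[[*(c+s*.12*np.array([-.4594,.8882])),.015] for s in(1,-1)]))
E
```

```text
top 113 [256.30088496 235.31858407] [-0.52903961  0.84859713] -8.696547437563748 9.322805632142078
scene 176 [383.26136364 215.63636364] [-0.25633898  0.96658695] -16.32860220867982 16.909230933199336
grip top end [[-0.1181  0.0718  0.2107]] [0.0005, 0.0005]
grip low end [[-0.0746  0.0685  0.1427]] [0.0034, 0.0034]
grip mid [[-0.0965  0.0701  0.1779]] [0.0016, 0.0016]
A [[ 0.0002 -0.0707  0.043 ]]
B [[0.0009 0.0682 0.043 ]]
head face [[-0.0021  0.0942  0.045 ]]
stop angle L/R [[-0.0063  0.1365  0.065 ]]
foot [[-0.034   0.0692  0.137 ]]
head scene [[0.0005 0.1184 0.045 ]]
A ends scene (V mid top) [[ 0.0337 -0.0772  0.043 ]
 [-0.0271 -0.0853  0.043 ]
 [ 0.0306 -0.0519  0.043 ]
 [-0.0245 -0.0526  0.043 ]]
[[323.92856667 209.45489025]
 [267.01962173 205.09788091]]
t 0.1 tcp [ 0.1889 -0.5427  0.3031] yaw 19.18 shift [ 0.0245 -0.0366  0.0031] rot [-9.000e-02  5.000e-02  8.183e+01] F [-0.13  0.88  0.05] q [-1.44  0.18  1.61  0.    1.35 -0.21] op 1.0
tube c [ 0.48518362 -0.36776386] scene proj [[249.11630117 194.70390045]
 [163.18454974 201.96650885]]
```

```bash
python3 -c "
from h import *
go([.4898,-.3766,.16],-62.65)"
```

```text
t 0.1 tcp [ 0.1889 -0.5427  0.3031] yaw 19.18 shift [ 0.3387 -0.0577  0.1433] rot [-9.000e-02  5.000e-02  8.183e+01] F [-0.13  0.88  0.05] q [-1.44  0.18  1.61  0.    1.35 -0.21] op 1.0
```

Request:
arm_command --pt "0.02 -0.003 0.008 0 0 8 0.085" --pt "0.05 -0.008 0.02 0 0 16 0.085" --pt "0.09 -0.015 0.038 0 0 24.5 0.085" --pt "0.13 -0.022 0.055 0 0 33 0.085" --pt "0.17 -0.029 0.072 0 0 41 0.085"

```text
time_s: 0.6
eef_pos: [0.341, -0.4588, 0.2309]
eef_rot: [-0.0, 0.981, -0.192, -0.0]
wrist_force: [0.2, 0.0, 0.7]
opening: 0.996
```

```bash
python3 -c "
from h import *
go([.4898,-.3766,.16],-62.65)"
```

```text
t 0.6 tcp [ 0.341  -0.4588  0.2309] yaw -22.19 shift [ 0.1068 -0.1323  0.0709] rot [-1.000e-02  3.000e-02  4.046e+01] F [0.24 0.02 0.67] q [-1.14  0.25  1.68  0.    1.21  0.82] op 0.996
```

Request:
arm_command --pt "0.028 -0.035 0.018 0 0 8.4 0.085" --pt "0.056 -0.07 0.037 0 0 16.8 0.085" --pt "0.082 -0.102 0.054 0 0 25 0.085" --pt "0.1 -0.123 0.066 0 0 33 0.085" --pt "0.1068 -0.1323 0.0709 0 0 40.5 0.085"

```text
time_s: 1.1
eef_pos: [0.4899, -0.3739, 0.1587]
eef_rot: [-0.001, 0.855, -0.519, -0.001]
wrist_force: [-0.2, 0.2, -0.3]
opening: 0.994
```

```bash
python3 - <<'E'
from h import *
go([.4898,-.3766,.072],-62.65)
im,d=camera("top"); cv2.imwrite("pics/t1.png",cv2.resize(im[200:340,380:560],None,fx=4,fy=4)[:,:,::-1])
E
```

```text
t 1.1 tcp [ 0.4899 -0.3739  0.1587] yaw -62.48 shift [0.0026 0.0013 0.0867] rot [0.01 0.19 0.17] F [-0.17  0.17 -0.3 ] q [-0.84  0.43  1.6   0.    1.11  1.82] op 0.994
```

View pics/t1.png

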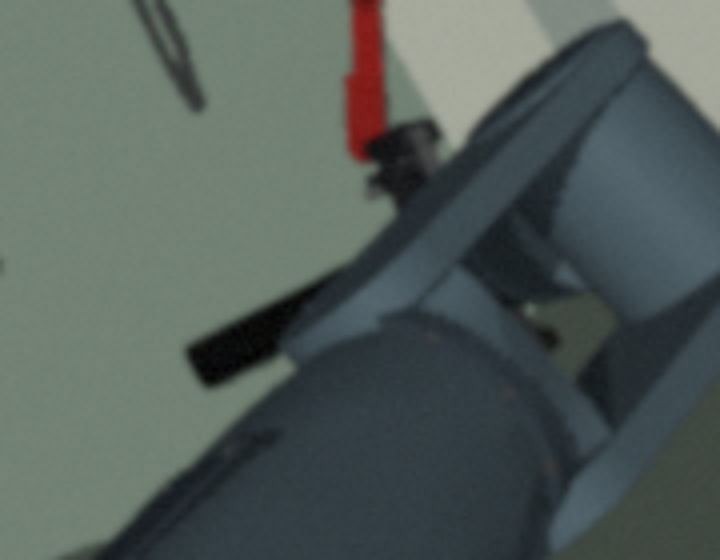

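Visible: the open end of the tube (crop 205,365) emerging from under the wrist. One finger is close above the propeller's end (crop 370,150), so I narrow the jaws before descending.

Request:
arm_command --pt "0.002 0.001 0 0 0 0 0.055" --pt "0.002 0.001 0.015 0 0 0.2 0.055" --pt "0.002 0.001 0.035 0 0 0.2 0.055" --pt "0.002 0.001 0.055 0 0 0.2 0.055" --pt "0.002 0.001 0.07 0 0 0.2 0.055"

```text
time_s: 1.65
eef_pos: [0.4869, -0.3795, 0.0893]
eef_rot: [-0.0, 0.855, -0.519, -0.001]
wrist_force: [0.2, 0.7, 0.2]
opening: 0.645
```

```bash
python3 - <<'E'
from h import *
go([.4898,-.3766,.074],-62.65)
E
```

```text
t 1.65 tcp [ 0.4869 -0.3795  0.0893] yaw -62.51 shift [-0.0012 -0.0039  0.0153] rot [0.03 0.07 0.14] F [0.25 0.66 0.19] q [-0.85  0.54  1.62 -0.    0.99  1.81] op 0.645
```

Request:
arm_command --pt "-0.001 -0.0035 0.005 0 0 0.1 0.055" --pt "-0.001 -0.0035 0.012 0 0 0.1 0.055" --pt "-0.001 -0.0035 0.015 0 0 0.1 0.055" --pt "-0.001 -0.0035 0.015 0 0 0.1 0.042" --pt "-0.001 -0.0035 0.015 0 0 0.1 0.036"

```text
time_s: 2.15
eef_pos: [0.4913, -0.3767, 0.0766]
eef_rot: [0.0, 0.854, -0.52, 0.001]
wrist_force: [-0.2, 0.7, 0.2]
opening: 0.422
```

Request:
arm_command --pt "0 0 0 0 0 0 0.032" --pt "0 0 0 0 0 0 0.029" --pt "0 0 0 0 0 0 0.02" --pt "0 0 0 0 0 0 0.01" --pt "0 0 0 0 0 0 0.01"

```text
time_s: 2.65
eef_pos: [0.4914, -0.3768, 0.077]
eef_rot: [0.0, 0.854, -0.52, 0.001]
wrist_force: [-2.1, 1.9, 5.9]
opening: 0.329
```

```bash
python3 - <<'E'
from h import *
go([.4898,-.3766,.174],-62.65)
E
```

```text
t 2.65 tcp [ 0.4914 -0.3768  0.077 ] yaw -62.61 shift [-0.0008  0.0013 -0.097 ] rot [-0.02 -0.07  0.04] F [-2.09  1.88  5.91] q [-0.85  0.56  1.62 -0.    0.97  1.82] op 0.329
```

Request:
arm_command --pt "0 0 -0.003 0 0 0 0.01" --pt "0 0 -0.008 0 0 0 0.01" --pt "0 0 -0.015 0 0 0 0.01" --pt "0 0 -0.02 0 0 0 0.01" --pt "0 0 -0.02 0 0 0 0.01"

```text
time_s: 3.15
eef_pos: [0.4915, -0.377, 0.0972]
eef_rot: [0.0, 0.854, -0.52, 0.001]
wrist_force: [-0.6, 0.6, -0.6]
opening: 0.328
```

```bash
python3 - <<'E'
from h import *
im,d=camera("scene"); cv2.imwrite("pics/s1.png",cv2.resize(im[140:280,130:310],None,fx=4,fy=4)[:,:,::-1])
X=fromjig(0,-.028); print(X); go([*X,.15],-86.4)
E
```

```text
[0.62924187 0.03905525]
t 3.2 tcp [ 0.4913 -0.3767  0.0967] yaw -62.62 shift [-0.3057 -0.3138 -0.0536] rot [-0.03 -0.06 23.78] F [-0.22 -0.38 -0.83] q [-0.85  0.53  1.61  0.    1.    1.82] op 0.329
```

View pics/s1.png

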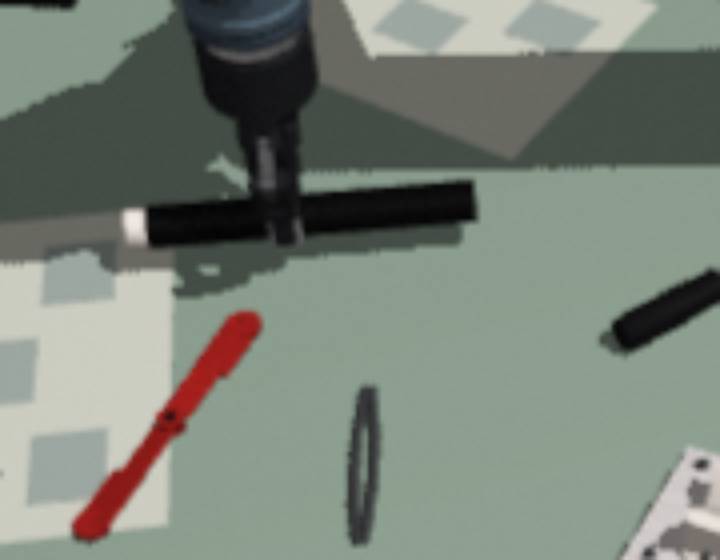

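The tube is gripped level just on the plug side of its middle. Next it goes to a waypoint before the jig, with the correct final tool yaw of -93.6°.

```bash
python3 - <<'E'
from h import *
go([*fromjig(.02,-.15),.15],-93.6)
E
```

```text
t 3.2 tcp [ 0.4913 -0.3767  0.0967] yaw -62.62 shift [-0.1908 -0.2681 -0.0535] rot [-0.04 -0.06 30.98] F [-0.22 -0.38 -0.83] q [-0.85  0.53  1.61  0.    1.    1.82] op 0.329
```

Request:
arm_command --pt "-0.005 -0.007 -0.012 0 0 1 0.01" --pt "-0.018 -0.026 -0.028 0 0 4 0.01" --pt "-0.04 -0.056 -0.04 0 0 8 0.01" --pt "-0.064 -0.09 -0.05 0 0 12 0.01" --pt "-0.09 -0.126 -0.0535 0 0 16 0.01"

```text
time_s: 3.7
eef_pos: [0.5623, -0.2381, 0.1507]
eef_rot: [-0.0, 0.772, -0.635, 0.001]
wrist_force: [1.0, 0.5, -0.2]
opening: 0.327
```

```bash
python3 - <<'E'
from h import *
go([*fromjig(.02,-.15),.15],-93.6)
E
```

```text
t 3.7 tcp [ 0.5623 -0.2381  0.1507] yaw -78.86 shift [-0.1359 -0.1075  0.0007] rot [-0.09 -0.07 14.74] F [ 1.03  0.48 -0.17] q [-0.59  0.43  1.62 -0.    1.09  2.35] op 0.327
```

The last joint is at 2.35 and this grasp would need q6 ≈ 3.27 at the jig, beyond its 3.12 limit. I take the tube back to its spot, set it down gently and regrasp it a half turn round.

```bash
python3 - <<'E'
from h import *
go([.4913,-.3767,.0967],-62.62)
E
```

```text
t 3.7 tcp [ 0.5623 -0.2381  0.1507] yaw -78.86 shift [0.1222 0.0965 0.0541] rot [ -0.07  -0.09 -16.24] F [ 1.03  0.48 -0.17] q [-0.59  0.43  1.62 -0.    1.09  2.35] op 0.327
```

Request:
arm_command --pt "0.012 0.01 0.002 0 0 -2 0.01" --pt "0.04 0.032 0.008 0 0 -6 0.01" --pt "0.075 0.059 0.02 0 0 -11 0.01" --pt "0.108 0.085 0.03 0 0 -15 0.01" --pt "0.122 0.0965 0.04 0 0 -16.5 0.01"

```text
time_s: 4.2
eef_pos: [0.4894, -0.3803, 0.1091]
eef_rot: [0.001, 0.857, -0.516, 0.0]
wrist_force: [-0.4, 0.5, -0.2]
opening: 0.325
```

Request:
arm_command --pt "0 0 0 0 0 0 0.01" --pt "0 0 0 0 0 0 0.01" --pt "0 0 0 0 0 0 0.01" --pt "0 0 0 0 0 0 0.01" --pt "0 0 0 0 0 0 0.01"

```text
time_s: 4.7
eef_pos: [0.4917, -0.3765, 0.11]
eef_rot: [0.0, 0.857, -0.515, 0.0]
wrist_force: [-0.5, 0.0, 0.1]
opening: 0.325
```

```bash
python3 - <<'E'
from h import *
go([.4914,-.3768,.078],-62.62)
E
```

```text
t 4.7 tcp [ 0.4917 -0.3765  0.11  ] yaw -62.04 shift [0.0002 0.0004 0.032 ] rot [-0.01 -0.04  0.58] F [-0.46  0.03  0.14] q [-0.84  0.51  1.61  0.    1.02  1.81] op 0.325
```

Request:
arm_command --pt "0 0 0.008 0 0 0.5 0.01" --pt "0 0 0.018 0 0 0.5 0.01" --pt "0 0 0.026 0 0 0.5 0.01" --pt "0 0 0.03 0 0 0.5 0.01" --pt "0 0 0.0315 0 0 0.5 0.01"

```text
time_s: 5.2
eef_pos: [0.4904, -0.3767, 0.077]
eef_rot: [-0.0, 0.854, -0.52, -0.001]
wrist_force: [-1.8, 2.5, 4.2]
opening: 0.329
```

Request:
arm_command --pt "0 0 0.0005 0 0 0 0.01" --pt "0 0 0.001 0 0 0 0.01" --pt "0 0 0.001 0 0 0 0.032" --pt "0 0 0.001 0 0 0 0.04" --pt "0 0 0.001 0 0 0 0.055"

```text
time_s: 5.7
eef_pos: [0.4911, -0.3774, 0.0773]
eef_rot: [0.0, 0.854, -0.52, 0.0]
wrist_force: [-0.9, 0.2, -0.1]
opening: 0.621
```

Request:
arm_command --pt "0 0 0 0 0 0 0.06" --pt "0 0 -0.01 0 0 0 0.06" --pt "0 0 -0.03 0 0 0 0.06" --pt "0 0 -0.055 0 0 0 0.06" --pt "0 0 -0.075 0 0 -6 0.06"

```text
time_s: 6.2
eef_pos: [0.4913, -0.3775, 0.1541]
eef_rot: [0.0, 0.881, -0.474, 0.001]
wrist_force: [0.2, 0.2, 0.4]
opening: 0.699
```

Request:
arm_command --pt "0 0 0 0 0 -8.5 0.06" --pt "0 0 0 0 0 -17 0.06" --pt "0 0 0 0 0 -25.5 0.06" --pt "0 0 0 0 0 -34 0.06" --pt "0 0 0 0 0 -42.5 0.06"

```text
time_s: 6.7
eef_pos: [0.4911, -0.3774, 0.1529]
eef_rot: [0.0, 0.993, -0.12, 0.0]
wrist_force: [-0.9, 0.9, 0.1]
opening: 0.704
```

Request:
arm_command --pt "0 0 0 0 0 -8.5 0.06" --pt "0 0 0 0 0 -17 0.06" --pt "0 0 0 0 0 -25.5 0.06" --pt "0 0 0 0 0 -34 0.06" --pt "0 0 0 0 0 -42.5 0.06"

```text
time_s: 7.2
eef_pos: [0.4911, -0.3773, 0.1529]
eef_rot: [0.0, 0.969, 0.248, 0.0]
wrist_force: [0.1, 0.7, -0.1]
opening: 0.707
```

Request:
arm_command --pt "0 0 0 0 0 -8.5 0.06" --pt "0 0 0 0 0 -17 0.06" --pt "0 0 0 0 0 -25.5 0.06" --pt "0 0 0 0 0 -34 0.06" --pt "0 0 0 0 0 -42.5 0.06"

```text
time_s: 7.7
eef_pos: [0.4911, -0.3773, 0.1529]
eef_rot: [0.0, 0.813, 0.582, 0.0]
wrist_force: [0.1, 0.3, -1.1]
opening: 0.702
```

Request:
arm_command --pt "0 0 0 0 0 -8.5 0.06" --pt "0 0 0 0 0 -17 0.06" --pt "0 0 0 0 0 -25.5 0.06" --pt "0 0 0 0 0 -34 0.06" --pt "0 0 0 0 0 -42.5 0.06"

```text
time_s: 8.2
eef_pos: [0.4911, -0.3773, 0.1529]
eef_rot: [0.0, 0.547, 0.837, -0.0]
wrist_force: [-0.3, 0.0, 0.8]
opening: 0.702
```

```bash
python3 - <<'E'
from h import *
go([.4914,-.3768,.078],117.35)
im,d=camera("scene"); np.savez("s2.npz",im=im); cv2.imwrite("pics/s2.png",cv2.resize(im[140:280,130:310],None,fx=4,fy=4)[:,:,::-1])
m=(im.max(2)<40); m[:188]=0;m[206:]=0;m[:,:140]=0;m[:,260:]=0
k,l,s,c=cv2.connectedComponentsWithStats(m.astype(np.uint8)); print([(s[i],c[i]) for i in range(1,k) if s[i,4]>80])
E
```

```text
t 8.2 tcp [ 0.4911 -0.3773  0.1529] yaw 113.73 shift [0.0004 0.0005 0.0749] rot [ 0.01  0.05 -3.62] F [-0.33  0.01  0.77] q [-0.85  0.44  1.6   0.    1.1  -1.26] op 0.702
[(array([168, 191,  81,  15, 788], dtype=int32), array([208.        , 198.29949239]))]
```

View pics/s2.png

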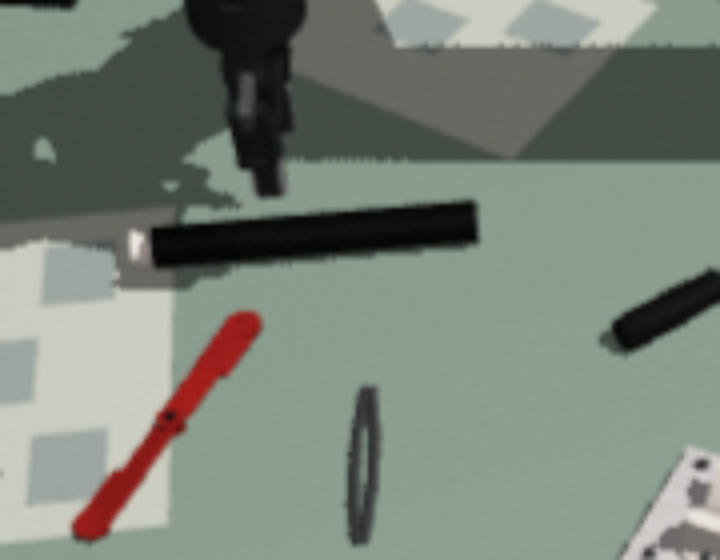

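The tube rests level where it was: plug at crop (135,245), open end at (477,222). I regrasp it with the tool turned.

Request:
arm_command --pt "0 0 0.015 0 0 -3.6 0.056" --pt "0 0 0.04 0 0 -3.6 0.056" --pt "0 0 0.062 0 0 -3.6 0.056" --pt "0 0 0.074 0 0 -3.6 0.056" --pt "0 0 0.077 0 0 -3.6 0.05"

```text
time_s: 8.75
eef_pos: [0.4904, -0.3766, 0.0738]
eef_rot: [-0.001, 0.523, 0.852, 0.0]
wrist_force: [0.2, 0.5, -0.4]
opening: 0.583
```

Request:
arm_command --pt "0 0 0 0 0 0 0.042" --pt "0 0 0 0 0 0 0.036" --pt "0 0 0 0 0 0 0.03" --pt "0 0 0 0 0 0 0.02" --pt "0 0 0 0 0 0 0.01"

```text
time_s: 9.25
eef_pos: [0.4917, -0.3779, 0.0766]
eef_rot: [0.001, 0.523, 0.853, -0.0]
wrist_force: [0.0, 0.9, 5.5]
opening: 0.33
```

Request:
arm_command --pt "0 0 0 0 0 0 0.01" --pt "0 0 0 0 0 0 0.01" --pt "0 0 -0.004 0 0 0 0.01" --pt "0 0 -0.012 0 0 0 0.01" --pt "0 0 -0.02 0 0 0 0.01"

```text
time_s: 9.75
eef_pos: [0.4909, -0.3771, 0.0955]
eef_rot: [-0.0, 0.523, 0.853, 0.0]
wrist_force: [0.1, -0.4, -0.2]
opening: 0.33
```

```bash
python3 - <<'E'
from h import *
go([*fromjig(.02,-.15),.15],86.4)
E
```

```text
t 9.75 tcp [ 0.4909 -0.3771  0.0955] yaw 116.98 shift [ 0.1929  0.2672 -0.0544] rot [-1.000e-02 -1.000e-02  3.058e+01] F [ 0.1  -0.39 -0.18] q [-0.85  0.53  1.61  0.    1.   -1.32] op 0.33
```

Request:
arm_command --pt "0.006 0.008 -0.015 0 0 1 0.01" --pt "0.02 0.027 -0.035 0 0 4 0.01" --pt "0.042 0.058 -0.048 0 0 8 0.01" --pt "0.066 0.091 -0.0544 0 0 12 0.01" --pt "0.092 0.127 -0.0544 0 0 16 0.01"

```text
time_s: 10.25
eef_pos: [0.5636, -0.2374, 0.1518]
eef_rot: [0.002, 0.638, 0.77, 0.0]
wrist_force: [0.8, 0.2, -1.1]
opening: 0.33
```

```bash
python3 - <<'E'
from h import *
go([*fromjig(.02,-.15),.15],86.4)
E
```

```text
t 10.25 tcp [ 0.5636 -0.2374  0.1518] yaw 100.74 shift [0.1362 0.1052 0.0017] rot [ 0.16  0.13 14.34] F [ 0.83  0.18 -1.08] q [-0.59  0.43  1.62 -0.    1.09 -0.78] op 0.33
```

Request:
arm_command --pt "0.03 0.023 0 0 0 3.5 0.01" --pt "0.063 0.048 0 0 0 7 0.01" --pt "0.095 0.073 0 0 0 10.5 0.01" --pt "0.122 0.094 0 0 0 13 0.01" --pt "0.136 0.105 0 0 0 14.3 0.01"

```text
time_s: 10.75
eef_pos: [0.6406, -0.0811, 0.1502]
eef_rot: [0.0, 0.727, 0.687, 0.0]
wrist_force: [0.5, -0.9, -0.7]
opening: 0.329
```

Request:
arm_command --pt "0 0 0 0 0 0 0.01" --pt "0 0 0 0 0 0 0.01" --pt "0 0 0 0 0 0 0.01" --pt "0 0 0 0 0 0 0.01" --pt "0 0 0 0 0 0 0.01"

```text
time_s: 11.25
eef_pos: [0.6393, -0.0851, 0.1495]
eef_rot: [-0.0, 0.728, 0.686, -0.0]
wrist_force: [-0.7, 0.9, -1.1]
opening: 0.328
```

```bash
python3 - <<'E'
from h import *
go([*fromjig(.0,-.03),.147],86.4)
E
```

```text
t 11.25 tcp [ 0.6393 -0.0851  0.1495] yaw 86.61 shift [ 0.1213 -0.0174  0.0025] rot [-0.    0.    0.21] F [-0.7   0.88 -1.07] q [-0.32  0.5   1.53 -0.    1.12 -0.26] op 0.328
```

Request:
arm_command --pt "0.015 -0.005 0 0 0 0.2 0.01" --pt "0.045 -0.01 0.001 0 0 0.2 0.01" --pt "0.08 -0.015 0.002 0 0 0.2 0.01" --pt "0.108 -0.0174 0.0025 0 0 0.2 0.01" --pt "0.121 -0.0174 0.0025 0 0 0.2 0.01"

```text
time_s: 11.75
eef_pos: [0.6281, 0.0409, 0.1467]
eef_rot: [-0.001, 0.728, 0.686, -0.0]
wrist_force: [-0.2, -0.6, -1.7]
opening: 0.328
```

Request:
arm_command --pt "0 0 0 0 0 0 0.01" --pt "0 0 0 0 0 0 0.01" --pt "0 0 0 0 0 0 0.01" --pt "0 0 0 0 0 0 0.01" --pt "0 0 0 0 0 0 0.01"

```text
time_s: 12.25
eef_pos: [0.6293, 0.0367, 0.1469]
eef_rot: [0.0, 0.729, 0.685, -0.0]
wrist_force: [-0.7, -0.3, -0.6]
opening: 0.331
```

```bash
python3 - <<'E'
from h import *
go([*fromjig(.0,-.03),.107],86.4)
im,d=camera("scene"); cv2.imwrite("pics/s3.png",cv2.resize(im[180:320,270:430],None,fx=5,fy=4.2)[:600,:,::-1])
im2,d=camera("top"); np.savez("s3.npz",s=im,t=im2)
# tube ends outside the gripper in scene view: print expected ends
for e in(.13,-.11): print(proj("scene",[[*fromjig(0,-.03+e),.085]]), proj("top",[[*fromjig(0,-.03+e),.085]]))
E
```

```text
t 12.25 tcp [0.6293 0.0367 0.1469] yaw 86.4 shift [ 0.0004 -0.0002  0.0399] rot [-0.  0.  0.] F [-0.74 -0.28 -0.55] q [-0.13  0.47  1.57 -0.    1.1  -0.07] op 0.331
[[377.460156   274.14134121]] [[252.4059832  200.39852795]]
[[284.76550907 243.08069022]] [[353.26874021 208.12234447]]
```

View pics/s3.png

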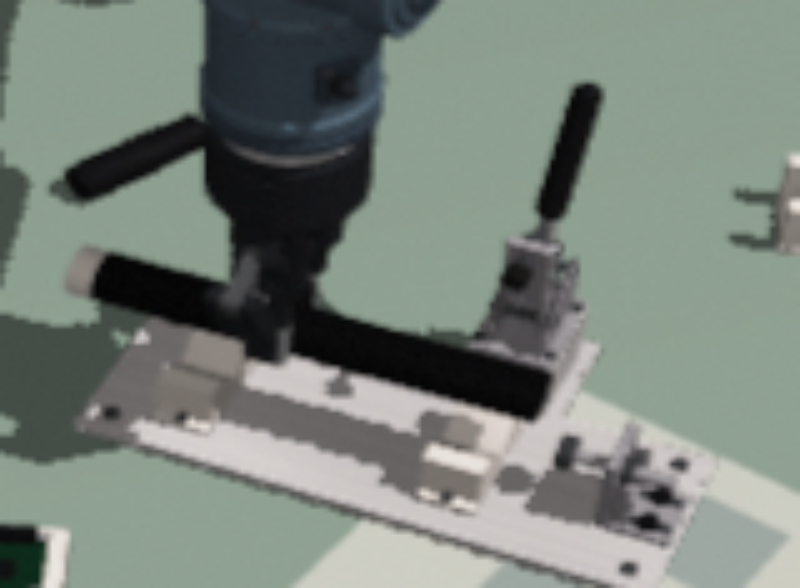

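The tube is level above both Vs, its open end at crop (548,393) about 10 mm short of the screw head at (568,445). I lower it.

Request:
arm_command --pt "0 0 0.006 0 0 0 0.01" --pt "0 0 0.016 0 0 0 0.01" --pt "0 0 0.026 0 0 0 0.01" --pt "0 0 0.033 0 0 0 0.01" --pt "0 0 0.036 0 0 0 0.01"

```text
time_s: 12.85
eef_pos: [0.6283, 0.0379, 0.1091]
eef_rot: [-0.001, 0.728, 0.685, -0.001]
wrist_force: [-0.3, 0.8, -1.2]
opening: 0.326
```

Request:
arm_command --pt "0 0 0.0005 0 0 0 0.01" --pt "0 0 0.001 0 0 0 0.01" --pt "0 0 0.0015 0 0 0 0.01" --pt "0 0 0.002 0 0 0 0.01" --pt "0 0 0.002 0 0 0 0.01"

```text
time_s: 13.35
eef_pos: [0.6293, 0.0377, 0.1091]
eef_rot: [0.0, 0.728, 0.685, 0.0]
wrist_force: [0.4, -0.4, 0.1]
opening: 0.325
```

Request:
arm_command --pt "0 0 0.0005 0 0 0 0.01" --pt "0 0 0.001 0 0 0 0.01" --pt "0 0 0.0015 0 0 0 0.01" --pt "0 0 0.0015 0 0 0 0.01" --pt "0 0 0.0015 0 0 0 0.01"

```text
time_s: 13.85
eef_pos: [0.6293, 0.0377, 0.1077]
eef_rot: [0.0, 0.729, 0.685, 0.0]
wrist_force: [-0.4, 0.4, 3.6]
opening: 0.326
```

```bash
python3 - <<'E'
from h import *
go([*fromjig(.0,-.03),.107],86.4); print(ctrl.get_obs()["torque"])
E
```

```text
t 13.85 tcp [0.6293 0.0377 0.1077] yaw 86.48 shift [-0.0007 -0.0001  0.0007] rot [ 0.02 -0.    0.08] F [-0.41  0.44  3.58] q [-0.13  0.53  1.58  0.    1.03 -0.07] op 0.326
[-0.04812292  0.27976797 -0.15386913]
```

Request:
arm_command --pt "0 0 0 0 0 0 0.029" --pt "0 0 0 0 0 0 0.032" --pt "0 0 0 0 0 0 0.036" --pt "0 0 0 0 0 0 0.044" --pt "0 0 0 0 0 0 0.055"

```text
time_s: 14.35
eef_pos: [0.6291, 0.0377, 0.1072]
eef_rot: [-0.0, 0.728, 0.685, -0.0]
wrist_force: [-0.0, -0.0, -0.0]
opening: 0.641
```

Request:
arm_command --pt "0 0 0 0 0 0 0.055" --pt "0 0 -0.01 0 0 0 0.055" --pt "0 0 -0.035 0 0 0 0.055" --pt "0 0 -0.07 0 0 0 0.055" --pt "-0.02 0 -0.1 0 0 0 0.055"

```text
time_s: 14.85
eef_pos: [0.6281, 0.0194, 0.2095]
eef_rot: [0.0, 0.728, 0.686, 0.001]
wrist_force: [0.5, 0.3, 0.6]
opening: 0.645
```

Request:
arm_command --pt "-0.02 0 0 0 0 0 0.02" --pt "-0.05 0 0 0 0 0 0" --pt "-0.085 0 0 0 0 0 0" --pt "-0.12 0 0 0 0 0 0" --pt "-0.13 0 0 0 0 0 0"

```text
time_s: 15.35
eef_pos: [0.6199, -0.1154, 0.2085]
eef_rot: [0.001, 0.729, 0.684, -0.0]
wrist_force: [0.4, -0.1, 0.3]
opening: -0.0
```

```bash
python3 - <<'E'
from h import *
im,d=camera("scene"); im2,d2=camera("top"); np.savez("s4.npz",s=im,t=im2)
a=cv2.resize(im[200:330,260:420],None,fx=5,fy=4.4,interpolation=cv2.INTER_CUBIC); cv2.imwrite("pics/s4.png",a[:,:,::-1])
go([*fromjig(.0,-.19),.099],86.4)
for y in(.105,-.135): print(y,(proj("scene",[[*fromjig(0,y),.0452]])-[260,200])*[5,4.4])
# tube axis from the top view: black pixels on stretch between blocks
m=(im2.max(2)<45); c=[]
for u in range(278,320):
    r=np.flatnonzero(m[185:228,u]); 
    if 8<len(r)<18: c.append([u,r.mean()+185,len(r)])
c=np.array(c); print(len(c), tojig(ray("top",c[[2,len(c)//2,-3],:2],.047)) if len(c)>6 else "")
E
```

```text
t 15.45 tcp [ 0.62   -0.1135  0.2081] yaw 86.33 shift [-0.0091 -0.0004  0.1091] rot [ 0.05  0.01 -0.07] F [ 0.02  0.15 -0.37] q [-0.37  0.4   1.54  0.    1.21 -0.31] op 0.005
0.105 [[589.71666868 374.86925499]]
-0.135 [[135.34342074 238.70822592]]
42 [[-0.0006  0.0377  0.047 ]
 [-0.0007 -0.0089  0.047 ]
 [ 0.0002 -0.053   0.047 ]]
```

View pics/s4.png

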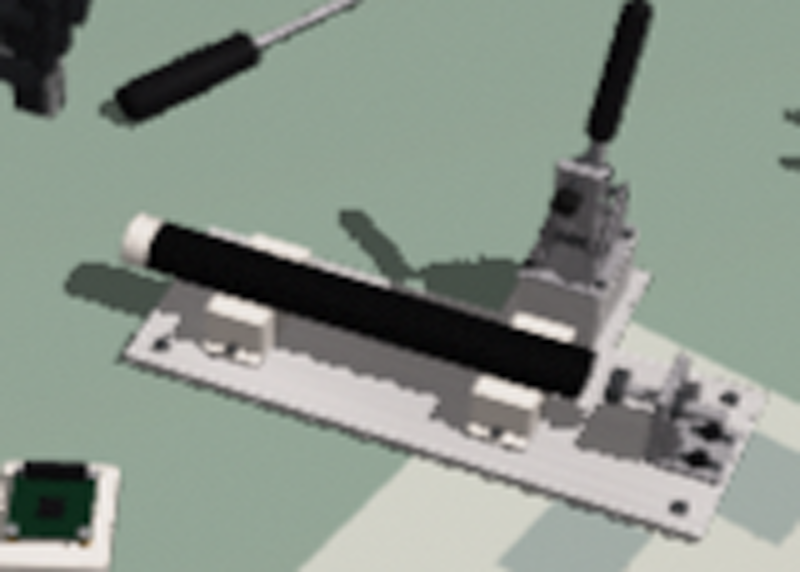

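The tube sits in both Vs: plug at crop (140,240), open end at (588,372), and the screw head at (613,388) some 10–13 mm beyond. Now the shut fingers go down behind the plug.

Request:
arm_command --pt "0 0 0.02 0 0 0 0" --pt "0 0 0.055 0 0 0 0" --pt "0 0 0.085 0 0 0 0" --pt "0 0 0.1 0 0 0 0" --pt "0.003 0 0.105 0 0 0 0"

```text
time_s: 15.95
eef_pos: [0.6193, -0.1076, 0.1006]
eef_rot: [-0.002, 0.728, 0.685, -0.001]
wrist_force: [0.6, -0.5, -0.7]
opening: -0.004
```

Request:
arm_command --pt "0.003 0 0 0 0 0 0" --pt "0.006 0 0 0 0 0 0" --pt "0.009 0 0 0 0 0 0" --pt "0.011 0 0 0 0 0 0" --pt "0.012 0 0 0 0 0 0"

```text
time_s: 16.45
eef_pos: [0.6213, -0.0969, 0.1032]
eef_rot: [0.001, 0.728, 0.685, 0.0]
wrist_force: [-0.0, -0.6, -0.8]
opening: -0.002
```

```bash
python3 - <<'E'
from h import *
go([*fromjig(.0,-.147),.103],86.4); print(tojig(ctrl.get_obs()["eef_pos"]))
E
```

```text
t 16.45 tcp [ 0.6213 -0.0969  0.1032] yaw 86.49 shift [ 0.0171 -0.0006  0.0002] rot [0.07 0.02 0.09] F [-0.02 -0.62 -0.78] q [-0.34  0.53  1.59  0.    1.02 -0.28] op -0.002
[[ 0.0006 -0.1641  0.1032]]
```

Request:
arm_command --pt "0.003 0 0 0 0 0 0" --pt "0.006 0 0 0 0 0 0" --pt "0.009 0 0 0 0 0 0" --pt "0.012 0 0 0 0 0 0" --pt "0.014 0 0 0 0 0 0"

```text
time_s: 16.95
eef_pos: [0.6217, -0.0827, 0.1023]
eef_rot: [-0.0, 0.728, 0.685, -0.0]
wrist_force: [-0.1, -0.4, 0.3]
opening: -0.003
```

Request:
arm_command --pt "0.001 0 0 0 0 0 0" --pt "0.002 0 0 0 0 0 0" --pt "0.003 0 0 0 0 0 0" --pt "0.004 0 0 0 0 0 0" --pt "0.005 0 0 0 0 0 0"

```text
time_s: 17.45
eef_pos: [0.6221, -0.0781, 0.1024]
eef_rot: [0.0, 0.729, 0.685, -0.0]
wrist_force: [-0.4, -0.5, 0.2]
opening: -0.002
```

```bash
python3 - <<'E'
from h import *
print(tojig(ctrl.get_obs()["eef_pos"]))
im,d=camera("scene"); a=cv2.resize(im[200:330,260:420],None,fx=5,fy=4.4,interpolation=cv2.INTER_CUBIC); cv2.imwrite("pics/s5.png",a[:,:,::-1])
E
```

```text
[[ 0.0002 -0.1454  0.1024]]
```

View pics/s5.png

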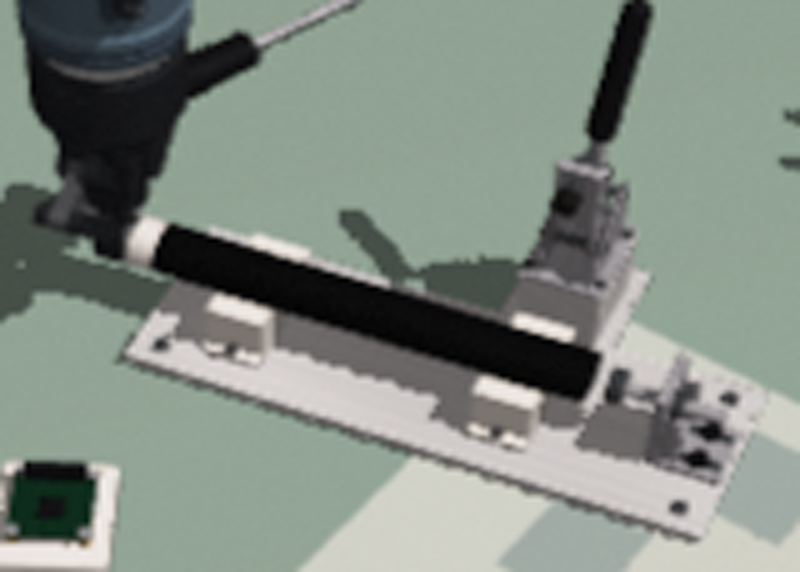

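The fingers touch the plug and the tube has moved about 3 mm; the gap to the head is now about 7–9 mm. I close it slowly.

Request:
arm_command --pt "0.0008 0 0 0 0 0 0" --pt "0.0016 0 0 0 0 0 0" --pt "0.0024 0 0 0 0 0 0" --pt "0.0032 0 0 0 0 0 0" --pt "0.004 0 0 0 0 0 0"

```text
time_s: 18.0
eef_pos: [0.6223, -0.074, 0.1024]
eef_rot: [-0.0, 0.728, 0.685, 0.0]
wrist_force: [0.8, -0.0, 0.4]
opening: -0.003
```

Request:
arm_command --pt "0.0003 0 0 0 0 0 0" --pt "0.0006 0 0 0 0 0 0" --pt "0.0009 0 0 0 0 0 0" --pt "0.0012 0 0 0 0 0 0" --pt "0.0012 0 0 0 0 0 0"

```text
time_s: 18.5
eef_pos: [0.6224, -0.0728, 0.1024]
eef_rot: [0.0, 0.728, 0.685, 0.0]
wrist_force: [0.7, 1.2, -1.0]
opening: 0.001
```

Request:
arm_command --pt "0.0003 0 0 0 0 0 0" --pt "0.0006 0 0 0 0 0 0" --pt "0.0009 0 0 0 0 0 0" --pt "0.0012 0 0 0 0 0 0" --pt "0.0012 0 0 0 0 0 0"

```text
time_s: 19.0
eef_pos: [0.6225, -0.0716, 0.1024]
eef_rot: [0.0, 0.728, 0.685, 0.0]
wrist_force: [0.4, -0.8, -1.1]
opening: 0.0
```

Request:
arm_command --pt "0.0002 0 0 0 0 0 0" --pt "0.0004 0 0 0 0 0 0" --pt "0.0006 0 0 0 0 0 0" --pt "0.0008 0 0 0 0 0 0" --pt "0.0008 0 0 0 0 0 0"

```text
time_s: 19.5
eef_pos: [0.6225, -0.0709, 0.1024]
eef_rot: [-0.0, 0.728, 0.685, 0.0]
wrist_force: [0.3, -0.7, -0.7]
opening: -0.0
```

Request:
arm_command --pt "0.0002 0 0 0 0 0 0" --pt "0.0004 0 0 0 0 0 0" --pt "0.0006 0 0 0 0 0 0" --pt "0.0008 0 0 0 0 0 0" --pt "0.0008 0 0 0 0 0 0"

```text
time_s: 20.0
eef_pos: [0.6226, -0.0701, 0.1024]
eef_rot: [0.0, 0.728, 0.685, 0.0]
wrist_force: [0.2, -0.8, -0.2]
opening: 0.004
```

```bash
python3 - <<'E'
from h import *
print(tojig(ctrl.get_obs()["eef_pos"]),ctrl.get_obs()["wrist_force"])
im,d=camera("scene"); i0=np.load("s4.npz")["s"]
np.save("s6.npy",im)
# tube end (dark edge) along the projected axis line beyond the end, vs reference
for nm,I in(("s4",i0),("now",im)):
    ys=np.arange(.095,.13,.002); p=proj("scene",[[*fromjig(0,y),.055] for y in ys]).astype(np.float32)
    g=cv2.remap(cv2.cvtColor(I,cv2.COLOR_RGB2GRAY),p[:,0].copy(),p[:,1].copy(),cv2.INTER_LINEAR).ravel(); print(nm,dict(zip(ys.round(3).tolist(),g.tolist())))
E
```

```text
[[ 0.0002 -0.1373  0.1024]] [ 0.15662334 -0.77147338 -0.15389554]
s4 {0.095: 10, 0.097: 10, 0.099: 10, 0.101: 11, 0.103: 55, 0.105: 124, 0.107: 189, 0.109: 204, 0.111: 198, 0.113: 161, 0.115: 100, 0.117: 61, 0.119: 61, 0.121: 83, 0.123: 131, 0.125: 179, 0.127: 202, 0.129: 205}
now {0.095: 11, 0.097: 12, 0.099: 11, 0.101: 10, 0.103: 10, 0.105: 11, 0.107: 12, 0.109: 11, 0.111: 13, 0.113: 27, 0.115: 47, 0.117: 60, 0.119: 61, 0.121: 83, 0.123: 131, 0.125: 179, 0.127: 201, 0.129: 204}
```

Request:
arm_command --pt "0.0001 0 0 0 0 0 0" --pt "0.0002 0 0 0 0 0 0" --pt "0.0003 0 0 0 0 0 0" --pt "0.0004 0 0 0 0 0 0" --pt "0.0005 0 0 0 0 0 0"

```text
time_s: 20.55
eef_pos: [0.6226, -0.0696, 0.1024]
eef_rot: [0.0, 0.728, 0.685, 0.0]
wrist_force: [0.7, -0.1, -0.1]
opening: 0.0
```

Request:
arm_command --pt "0.0001 0 0 0 0 0 0" --pt "0.0002 0 0 0 0 0 0" --pt "0.0003 0 0 0 0 0 0" --pt "0.0004 0 0 0 0 0 0" --pt "0.0005 0 0 0 0 0 0"

```text
time_s: 21.05
eef_pos: [0.6226, -0.0694, 0.1024]
eef_rot: [0.0, 0.728, 0.685, -0.0]
wrist_force: [0.2, -3.6, -0.7]
opening: -0.0
```

Contact: −3.6 N, and motion has stalled. I hold with a hair more to confirm.

Request:
arm_command --pt "0.0001 0 0 0 0 0 0" --pt "0.0001 0 0 0 0 0 0" --pt "0.0001 0 0 0 0 0 0" --pt "0.0001 0 0 0 0 0 0" --pt "0.0001 0 0 0 0 0 0"

```text
time_s: 21.55
eef_pos: [0.6227, -0.0694, 0.1025]
eef_rot: [0.0, 0.729, 0.685, -0.0]
wrist_force: [-0.4, -5.5, -0.1]
opening: 0.001
```

```bash
python3 - <<'E'
from h import *
o=ctrl.get_obs(); print(tojig(o["eef_pos"]),o["wrist_force"])
E
```

```text
[[ 0.0003 -0.1366  0.1025]] [-0.44891751 -5.4552394  -0.13145147]
```

Settled at −5.5 N, so the tube is firmly butted and below 10 N. I back off and go to the clamp handle.

Request:
arm_command --pt "-0.001 0 0 0 0 0 0" --pt "-0.008 0 0 0 0 0 0" --pt "-0.025 0 0 0 0 0 0" --pt "-0.03 0 -0.03 0 0 0 0" --pt "-0.03 0 -0.075 0 0 0 0"

```text
time_s: 22.05
eef_pos: [0.6185, -0.1002, 0.1747]
eef_rot: [-0.003, 0.729, 0.684, -0.002]
wrist_force: [0.5, 0.2, 0.2]
opening: 0.002
```

Request:
arm_command --pt "0 0 -0.045 0 0 0 0" --pt "0 0 -0.09 0 0 0 0" --pt "0.01 -0.003 -0.12 0 0 0 0" --pt "0.035 -0.01 -0.124 0 0 0 0" --pt "0.065 -0.015 -0.124 0 0 0 0"

```text
time_s: 22.55
eef_pos: [0.6103, -0.0345, 0.3038]
eef_rot: [0.002, 0.729, 0.684, 0.001]
wrist_force: [1.1, -0.7, -0.7]
opening: -0.002
```

```bash
python3 - <<'E'
from h import *
go([*fromjig(-.065,.07),.29],86.4); print(tojig(ctrl.get_obs()["eef_pos"]))
im,d=camera("scene"); np.save("s7.npy",im)
for nm,I in(("s6",np.load("s6.npy")),("now",im)):
    ys=np.arange(.107,.127,.002); p=proj("scene",[[*fromjig(0,y),.055] for y in ys]).astype(np.float32)
    g=cv2.remap(cv2.cvtColor(I,cv2.COLOR_RGB2GRAY),p[:,0].copy(),p[:,1].copy(),cv2.INTER_LINEAR).ravel(); print(nm,dict(zip(ys.round(3).tolist(),g.tolist())))
E
```

```text
t 22.55 tcp [ 0.6103 -0.0345  0.3038] yaw 86.35 shift [ 0.1726 -0.051   0.0135] rot [ 0.23  0.04 -0.05] F [ 1.13 -0.72 -0.65] q [-0.25  0.26  1.51  0.    1.36 -0.19] op -0.002
[[-0.0142 -0.1026  0.3038]]
s6 {0.107: 12, 0.109: 11, 0.111: 13, 0.113: 27, 0.115: 47, 0.117: 60, 0.119: 61, 0.121: 83, 0.123: 131, 0.125: 179, 0.127: 201}
now {0.107: 11, 0.109: 11, 0.111: 13, 0.113: 25, 0.115: 45, 0.117: 59, 0.119: 60, 0.121: 82, 0.123: 129, 0.125: 176, 0.127: 198}
```

Request:
arm_command --pt "0.03 -0.01 0.002 0 0 0 0" --pt "0.07 -0.022 0.002 0 0 0 0" --pt "0.115 -0.036 0.002 0 0 0 0" --pt "0.155 -0.047 0.002 0 0 0 0" --pt "0.172 -0.051 0.002 0 0 0 0"

```text
time_s: 23.1
eef_pos: [0.5684, 0.1441, 0.2994]
eef_rot: [-0.001, 0.728, 0.686, 0.0]
wrist_force: [0.5, -0.1, -0.1]
opening: 0.002
```

Request:
arm_command --pt "0 0 0.003 0 0 0 0" --pt "0 0 0.012 0 0 0 0" --pt "0 0 0.022 0 0 0 0" --pt "0 0 0.029 0 0 0 0" --pt "0 0 0.031 0 0 0 0"

```text
time_s: 23.6
eef_pos: [0.569, 0.1405, 0.2665]
eef_rot: [-0.001, 0.729, 0.684, -0.001]
wrist_force: [0.1, -0.1, -0.3]
opening: -0.0
```

```bash
python3 - <<'E'
from h import *
go([*fromjig(-.085,.07),.268],86.4); print(tojig(ctrl.get_obs()["eef_pos"]))
im,d=camera("scene"); a=cv2.resize(im[140:290,310:450],None,fx=4,fy=4,interpolation=cv2.INTER_CUBIC); cv2.imwrite("pics/s8.png",a[:,:,::-1])
E
```

```text
t 23.6 tcp [0.569  0.1405 0.2665] yaw 86.39 shift [ 0.0005 -0.0185 -0.0015] rot [-0.16  0.02 -0.01] F [ 0.12 -0.15 -0.28] q [ 0.04  0.24  1.61 -0.    1.29  0.1 ] op -0.0
[[-0.0665  0.0695  0.2665]]
```

View pics/s8.png

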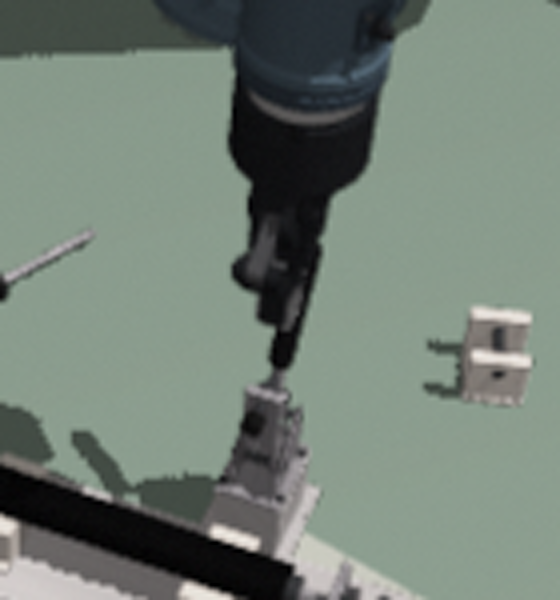

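The finger tips stand on the tube side of the grip, level with its upper part. I now sweep along the arc.

Request:
arm_command --pt "0 -0.006 0 0 0 0 0" --pt "0 -0.012 0 0 0 0 0" --pt "0 -0.018 0 0 0 0 0" --pt "0 -0.022 0.003 0 0 0 0" --pt "0 -0.026 0.006 0 0 0 0"

```text
time_s: 24.15
eef_pos: [0.5434, 0.1434, 0.2628]
eef_rot: [0.001, 0.728, 0.685, 0.001]
wrist_force: [0.2, -0.2, 2.3]
opening: 0.001
```

```bash
python3 - <<'E'
from h import *
o=ctrl.get_obs(); print(tojig(o["eef_pos"]),o["wrist_force"])
E
```

```text
[[-0.0923  0.0708  0.2628]] [ 0.16723702 -0.18549082  2.34412247]
```

Request:
arm_command --pt "0 -0.006 0.004 0 0 0 0" --pt "0 -0.0105 0.009 0 0 0 0" --pt "0 -0.0145 0.014 0 0 0 0" --pt "0 -0.018 0.019 0 0 0 0" --pt "0 -0.021 0.024 0 0 0 0"

```text
time_s: 24.65
eef_pos: [0.5236, 0.1446, 0.2392]
eef_rot: [0.001, 0.728, 0.685, 0.002]
wrist_force: [6.3, -0.5, 4.5]
opening: -0.005
```

```bash
python3 - <<'E'
from h import *
o=ctrl.get_obs(); print(tojig(o["eef_pos"]),o["wrist_force"])
E
```

```text
[[-0.112   0.0707  0.2392]] [ 6.30069726 -0.5060378   4.49693572]
```

Request:
arm_command --pt "0 -0.0035 0.006 0 0 0 0" --pt "0 -0.0065 0.012 0 0 0 0" --pt "0 -0.009 0.018 0 0 0 0" --pt "0 -0.011 0.024 0 0 0 0" --pt "0 -0.0125 0.03 0 0 0 0"

```text
time_s: 25.15
eef_pos: [0.5092, 0.1453, 0.2074]
eef_rot: [-0.001, 0.728, 0.685, -0.001]
wrist_force: [1.5, 0.3, 0.7]
opening: 0.001
```

```bash
python3 - <<'E'
from h import *
o=ctrl.get_obs(); print(tojig(o["eef_pos"]),o["wrist_force"])
E
```

```text
[[-0.1264  0.0705  0.2074]] [1.52147002 0.33579179 0.66333083]
```

Request:
arm_command --pt "0 -0.001 0.004 0 0 0 0" --pt "0 -0.002 0.008 0 0 0 0" --pt "0 -0.002 0.012 0 0 0 0" --pt "0 -0.002 0.016 0 0 0 0" --pt "0 -0.002 0.019 0 0 0 0"

```text
time_s: 25.65
eef_pos: [0.5079, 0.1454, 0.1888]
eef_rot: [-0.0, 0.728, 0.685, -0.0]
wrist_force: [-1.3, -1.0, 1.4]
opening: 0.0
```

```bash
python3 - <<'E'
from h import *
o=ctrl.get_obs(); print(tojig(o["eef_pos"]),o["wrist_force"])
im,d=camera("scene"); a=cv2.resize(im[140:290,310:450],None,fx=4,fy=4,interpolation=cv2.INTER_CUBIC); cv2.imwrite("pics/s9.png",a[:,:,::-1])
E
```

```text
[[-0.1278  0.0706  0.1888]] [-1.27121695 -0.96310548  1.35323626]
```

View pics/s9.png

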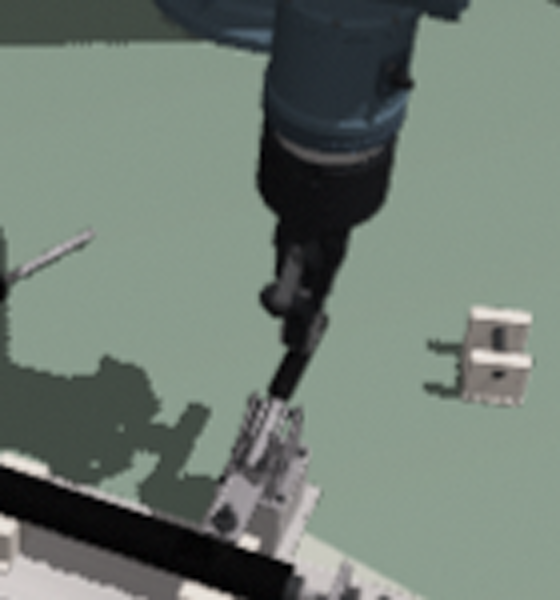

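The handle is nearly level and the bar lies over the tube (foot at crop 225,515). I press on down in small steps until the stop is felt.

Request:
arm_command --pt "0 0 0.0005 0 0 0 0" --pt "0 0 0.001 0 0 0 0" --pt "0 0 0.0015 0 0 0 0" --pt "0 0 0.002 0 0 0 0" --pt "0 0 0.002 0 0 0 0"

```text
time_s: 26.2
eef_pos: [0.5081, 0.1454, 0.1874]
eef_rot: [0.0, 0.728, 0.685, 0.0]
wrist_force: [0.7, -0.2, 0.5]
opening: 0.0
```

Request:
arm_command --pt "0 0 0.0005 0 0 0 0" --pt "0 0 0.001 0 0 0 0" --pt "0 0 0.0015 0 0 0 0" --pt "0 0 0.002 0 0 0 0" --pt "0 0 0.002 0 0 0 0"

```text
time_s: 26.7
eef_pos: [0.508, 0.1454, 0.1853]
eef_rot: [-0.0, 0.728, 0.685, -0.0]
wrist_force: [0.0, -0.3, 0.6]
opening: -0.003
```

Request:
arm_command --pt "0 0 0.0002 0 0 0 0" --pt "0 0 0.0004 0 0 0 0" --pt "0 0 0.0006 0 0 0 0" --pt "0 0 0.0008 0 0 0 0" --pt "0 0 0.001 0 0 0 0"

```text
time_s: 27.2
eef_pos: [0.5081, 0.1455, 0.1845]
eef_rot: [-0.0, 0.728, 0.685, -0.0]
wrist_force: [-0.5, -0.6, 1.5]
opening: 0.005
```

Request:
arm_command --pt "0 0 0.0004 0 0 0 0" --pt "0 0 0.0008 0 0 0 0" --pt "0 0 0.0012 0 0 0 0" --pt "0 0 0.0016 0 0 0 0" --pt "0 0 0.002 0 0 0 0"

```text
time_s: 27.7
eef_pos: [0.508, 0.1455, 0.183]
eef_rot: [-0.0, 0.728, 0.685, -0.0]
wrist_force: [-4.8, -0.8, 10.7]
opening: 0.0
```

Request:
arm_command --pt "0 0 0.0003 0 0 0 0" --pt "0 0 0.0006 0 0 0 0" --pt "0 0 0.0009 0 0 0 0" --pt "0 0 0.0012 0 0 0 0" --pt "0 0 0.0015 0 0 0 0"

```text
time_s: 28.2
eef_pos: [0.5079, 0.1455, 0.182]
eef_rot: [-0.0, 0.728, 0.685, -0.0]
wrist_force: [-7.9, 0.5, 14.7]
opening: 0.002
```

```bash
python3 - <<'E'
from h import *
im,d=camera("scene"); np.save("s10.npy",im)
P=cloud("scene",d); J=tojig(P.reshape(-1,3)).reshape(P.shape)
dark=im.max(2)<50
s=dark&(abs(J[...,1]-.07)<.02)&(J[...,0]<-.07)&(J[...,0]>-.2)&(J[...,2]>.08)&(J[...,2]<.25)
q=J[s]; print(len(q)); 
for lo in np.arange(-.18,-.07,.01):
    r=q[(q[:,0]>=lo)&(q[:,0]<lo+.01)]; print(round(lo,3),len(r),np.percentile(r[:,2],[0,50,100]).round(3) if len(r) else '')
E
```

```text
405
-0.18 0 
-0.17 0 
-0.16 0 
-0.15 0 
-0.14 4 [0.187 0.2   0.204]
-0.13 5 [0.108 0.152 0.207]
-0.12 98 [0.105 0.137 0.219]
-0.11 69 [0.104 0.196 0.222]
-0.1 106 [0.103 0.228 0.25 ]
-0.09 105 [0.1   0.223 0.25 ]
-0.08 18 [0.177 0.195 0.205]
```

Force rises firmly (about 15 N) with little movement, so the handle seems to be at its stop. I lift clear and check it by triangulation, since no picture views are left.

Request:
arm_command --pt "0 0 -0.003 0 0 0 0" --pt "0 0 -0.015 0 0 0 0" --pt "0 0 -0.045 0 0 0 0" --pt "0 0 -0.085 0 0 0 0" --pt "0 0 -0.12 0 0 0 0"

```text
time_s: 28.75
eef_pos: [0.5081, 0.1454, 0.3028]
eef_rot: [0.0, 0.729, 0.685, 0.0]
wrist_force: [1.0, -0.1, 0.3]
opening: -0.004
```

Request:
arm_command --pt "-0.03 0 0 0 0 0 0" --pt "-0.075 0 0 0 0 0 0" --pt "-0.12 0 0 0 0 0 0" --pt "-0.165 0 0 0 0 0 0" --pt "-0.2 0 0 0 0 0 0"

```text
time_s: 29.25
eef_pos: [0.4955, -0.0564, 0.3015]
eef_rot: [0.001, 0.729, 0.685, 0.0]
wrist_force: [-0.0, 0.1, 0.0]
opening: 0.002
```

```bash
cat > chk.py <<'E'
from h import *
S,d=camera("scene"); T,dt=camera("top"); np.savez("end.npz",s=S,t=T)
ex=lambda n:proj(n,[[*fromjig(x,.07),.106] for x in(-.083,-.123,-.163)])
E={}
for n,im in(("top",T),("scene",S)):
    e=ex(n); print(n,"expected closed ends",e[[0,2]].round(1).tolist())
    lo=e.min(0).astype(int)-9; hi=e.max(0).astype(int)+9
    m=(im[lo[1]:hi[1],lo[0]:hi[0]].max(2)<50).astype(np.uint8); k,l,s,ce=cv2.connectedComponentsWithStats(m); i=1+s[1:,4].argmax()
    p=np.argwhere(l==i)[:,::-1]+lo; c=p.mean(0); v=np.linalg.svd(p-c,full_matrices=False)[2][0]; v*=np.sign(v@(e[2]-e[0])); t=(p-c)@v
    E[n]=(c+v*t.min(),c,c+v*t.max()); print(len(p),np.round([E[n][0],E[n][2]],1).tolist())
for j,nm in enumerate(("inner","mid","outer")):
    X,g=tri(E["top"][j],E["scene"][j]); print(nm,tojig(X),g)
ys=np.arange(.107,.127,.002); p=proj("scene",[[*fromjig(0,y),.055] for y in ys]).astype(np.float32)
for I in(np.load("s7.npy"),S): print(cv2.remap(cv2.cvtColor(I,cv2.COLOR_RGB2GRAY),p[:,0].copy(),p[:,1].copy(),cv2.INTER_LINEAR).ravel())
go([*fromjig(-.128,.07),.19],86.4)
E
python3 chk.py
```

```text
top expected closed ends [[260.4, 234.5], [256.9, 269.1]]
178 [[259.5, 235.7], [256.8, 269.1]]
scene expected closed ends [[377.8, 240.1], [388.4, 218.4]]
113 [[379.1, 238.6], [389.2, 219.1]]
inner [[-0.0865  0.0716  0.1087]] [0.0002, 0.0002]
mid [[-0.1224  0.0716  0.108 ]] [0.0009, 0.0009]
outer [[-0.1631  0.0714  0.1038]] [0.001, 0.001]
[ 11  11  13  25  45  59  60  82 129 176 198]
[ 11  12  13  24  45  58  58  79 126 173 194]
t 29.35 tcp [ 0.4958 -0.058   0.3014] yaw 86.2 shift [ 0.2034 -0.0017  0.1111] rot [ 0.06  0.09 -0.2 ] F [ 0.27  0.21 -0.19] q [-0.35  0.01  1.8  -0.    1.33 -0.29] op 0.001
```

The handle measures closed, matching the expected pose within 2–3 mm, and the tube end has not moved. One last numeric check of the tube seat and the bystanders, then I hand in.

```bash
python3 - <<'E'
from h import *
Z=np.load("end.npz"); a=np.load("scene0.npz")["im"].astype(int); b=Z["s"].astype(int)
d=(abs(cv2.blur(a.astype(np.float32),(3,3))-cv2.blur(b.astype(np.float32),(3,3))).max(2)>45).astype(np.uint8)
k,l,s,c=cv2.connectedComponentsWithStats(d); print([s[i].tolist() for i in range(1,k) if s[i,4]>15])
t=Z["t"]; m=t.max(2)<45; cc=[]
for u in range(280,320):
    r=np.flatnonzero(m[185:228,u])
    if 8<len(r)<18: cc.append([u,r.mean()+185])
cc=np.array(cc); print(len(cc)); 
if len(cc)>6: print(tojig(ray("top",cc[[2,len(cc)//2,-3]],.047)))
P=tojig(cloud("scene",np.load("scene0.npz")["d"])[0]) # unused sanity
S,dep=camera("scene"); J=cloud("scene",dep); q=tojig(J.reshape(-1,3)); q=q[(abs(q[:,1]-.07)<.006)&(q[:,0]>-.055)&(q[:,0]<.01)&(q[:,2]>.062)]; print("bar z",len(q),np.percentile(q[:,2],[10,50,90,100]).round(3))
print(ctrl.get_obs()["wrist_force"]); ctrl.hand_in()
E
```

```text
[[164, 0, 5, 7, 26], [274, 0, 57, 48, 1723], [324, 0, 14, 26, 291], [338, 0, 33, 27, 299], [446, 0, 57, 36, 1395], [489, 0, 18, 12, 149], [158, 5, 55, 58, 1593], [398, 6, 6, 16, 67], [174, 9, 12, 4, 30], [329, 24, 11, 17, 111], [412, 28, 26, 13, 203], [401, 34, 7, 5, 26], [452, 35, 45, 34, 728], [412, 39, 29, 21, 270], [226, 45, 117, 123, 5593], [344, 49, 21, 59, 755], [408, 65, 81, 35, 1417], [86, 100, 148, 62, 3779], [327, 104, 18, 9, 126], [332, 139, 76, 29, 1088], [385, 140, 19, 10, 122], [361, 143, 16, 6, 38], [255, 150, 76, 32, 1433], [171, 164, 82, 31, 1408], [169, 190, 81, 17, 804], [163, 198, 5, 7, 24], [377, 199, 15, 41, 349], [159, 202, 6, 7, 28], [172, 204, 89, 30, 1573], [370, 241, 12, 15, 103], [349, 242, 15, 17, 108], [328, 248, 16, 18, 113], [277, 251, 107, 42, 1755], [365, 259, 10, 12, 53]]
38
[[-0.0002  0.0328  0.047 ]
 [-0.0007 -0.0089  0.047 ]
 [-0.0014 -0.0482  0.047 ]]
bar z 123 [0.073 0.085 0.098 0.102]
[-0.28083293  0.53995943 -0.03890199]
the job is handed in; nothing more can be done
```

The tube is in both Vs with its open end against the stop screw's head, and the clamp is closed on it. The job was handed in at about 29 s, with the arm clear of everything.

- **Regrasp:** my first grasp would have taken the last joint past its range at the jig. I set the tube back down where it had been and regrasped it a half turn round.
- **Seating:** I lowered it until about 3.6 N of contact showed, then released it about 10 mm short of the stop. After clamping, the top view put its axis within about 1.5 mm of the seat line.
- **Butting:** I pushed on the plug with shut fingers. The reading was 3.6 N at contact and 5.5 N at the end, read once per 0.5 s move; no reading came near 10 N. The tube's end did not move when I backed off or clamped.
- **Clamp:** I pushed the handle out and down until it came up firm. The last press reached about 17 N (15 N down, 8 N sideways), more than the 10 N it needs; I did not find the cause of the sideways part. Afterwards the handle stood where the closed pose should be, to within 2–4 mm.
- **Not fully checked:** my picture views had run out, so the closed handle and bar were checked by numbers only. The bar showed as level, but I did not see the foot pressing on the tube.
- **Other things on the desk:** comparing the first and last scene images showed changes only where the robot, tube, clamp and shadows were. It did not check each object separately, and shadows cover part of the view.

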